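Sort the turntable dust-cover hinges: seized or free

ROBOT

A 7-joint arm with a two-finger parallel gripper is mounted at the origin on the work surface. World frame = base frame: x ahead of the robot, y to its left, z up, the work surface at z = 0. Lengths are in m, angles in rad, forces in N, time in s.
With the tool pointing down it reaches from about 0.425 to 0.825 m from the base axis. Payload 3.6 kg.
Tool frame: the origin (TCP) lies between the finger pads; the fingertips stand 22 mm ahead of it and the grasp point (between the pads) lies 3 mm ahead of it; z points along the fingers, y is the direction in which the jaws open and shut (so a half turn about z gives the same grasp; the last joint's range is limited). The gripper opens to 85 mm and grips with 20 to 120 N. Pads are 22 mm wide; open, the fingers measure 114 mm over their backs; the gripper's body (76 mm by 85 mm) begins 54 mm behind the grasp point. The pads swing forward as they close: fully open they stand 13 mm farther back than shut.
Start: joints at [-1.188, 0.615, -0.013, 1.423, 0.008, 1.103, -0.04], TCP at [0.258, 0.596, 0.253] pointing down, gripper open.
Joint ranges: [-3.12, 3.12], [-0.3, 2.06], [-1.34, 1.32], [0.26, 2.42], [-1.36, 4.5], [0.01, 1.98], [-2.84, 2.84]. Speed limits (rad/s): [2.79, 2.79, 3.14, 3.14, 3.14, 3.14, 3.14].

INTERFACE

Orientations are given as a unit quaternion [w, x, y, z].
In Python, from rig import arm gives the robot as it stands.
- The arm moves only by the tool drive_tool, never from a script. Its argument "deltas" is a list of rows, each a list of 6 numbers: the shift along the world's x, y, z in mm, then the turn, a rotation vector about the world's x, y, z in rad. In form: [[x, y, z, rx, ry, rz], ...]. A call has 1 to 8 rows; each row is the pose to reach, as a shift and turn from the pose commanded when the call began; what a row does not reach only later rows make up. A row lasts 1/12 s, in which the tool goes at most 41.7 mm and 7.16 degrees, less where a joint would pass 70% of its speed; a pose out of reach is approached as far as the arm can. A call with a gripper value outside its range is refused whole. "fingers" is the opening, from 0 (shut) to 1 (fully open), set as the call begins (left out, the last holds). The fingers move at their own pace and stop on an object; the grip force is fixed at half the most. Time passes only in rows, so rows that repeat a pose let the fingers close. It gives the time, the measured TCP pose, the force and the opening at its end, in the units of the state.
- arm.read_state(): the state, without advancing time (a new reading comes with each control period).
- arm.snapshot(name): name is "scene" or "top"; returns (picture, depth): 420x560x3 uint8, red, green, blue; 420x560 float32, m along the optical axis (not along the pixel's ray), 0 where there is no reading.
- arm.camera_params(name): a dict with "fx", "fy", "cx", "cy" (pixels), "rvec" (rotation vector, rad) and "tvec" (3), from world to camera coordinates, as OpenCV has them. Camera axes: x right, y down, z forward; pixel columns grow to the right and rows downward; lengths in m; the calibration is good to about 2 mm. A picture is of the moment at which its call begins. camera_params takes no time and is no camera call.
- arm.job_done(): hands the job in, once; it reports no verdict.
The state is a dict: "t": time; "q": joint angles; "qd": joint speeds; "tau": joint torques, N m; "tool_pos": TCP position; "tcp_rot": TCP orientation; "contact_force": force on the tool from outside, world axes, zero at the start; "torque": the same for the moment, N m; "gripper_width": finger opening in m.
Only numpy, scipy, OpenCV 4.12 (cv2) and the standard library are available. Lean on these libraries where they do the work, as an engineer would, in place of code of your own. Each camera call takes 0.05 s, during which the arm holds its last target. There are 200 camera calls.

TASK

Two brass dust-cover hinges with raised steel leaves stand on the bench; one is seized and one still swings. Try each by pressing its leaf down as far as it will readily go and leave the leaf where it ends up; then set the hinge that folded right down upright in the middle of the rectangular wooden stock tray, and the one that hardly gave upright in the middle of the round metal repair dish. Set them down, do not drop them.

Things in the scene. Friction and masses are not known exactly. Their poses are not given: they have to be found in the camera images.
- hinge_a_mid (a point): hinge a, loose, looks just like the other: centre of its brass U-channel bracket, half-way up. Bracket 80 mm long (x), 34 wide (y), 30 high, open at the top, side walls 5 thick, about 0.2 kg, standing flat on the table, z up. The leaf is pivoted between the walls at x +30, 9 above this point, and slopes up towards -x. To carry it, grip across the 34 mm width at the middle
- hinge_b_mid (a point): hinge b, loose, looks just like the other: centre of its brass U-channel bracket, half-way up. Bracket 80 mm long (x), 34 wide (y), 30 high, open at the top, side walls 5 thick, about 0.2 kg, standing flat on the table, z up. The leaf is pivoted between the walls at x +30, 9 above this point, and slopes up towards -x. To carry it, grip across the 34 mm width at the middle
- leaf_a_pad (a point): middle of the top of the flat pad, 28 mm wide, 22 long, at the tip of hinge a's steel leaf. It starts 12 mm towards the bracket's -x from its centre and 53 above the table, sloping 0.55 rad (its tip edge is highest, 60 above the table). Press it straight down from above about 6 mm nearer the tip (18 from the bracket's centre)
- leaf_b_pad (a point): middle of the top of the flat pad, 28 mm wide, 22 long, at the tip of hinge b's steel leaf. It starts 12 mm towards the bracket's -x from its centre and 53 above the table, sloping 0.55 rad (its tip edge is highest, 60 above the table). Press it straight down from above about 6 mm nearer the tip (18 from the bracket's centre)
- leaf_a (a joint): angle (rad) the leaf of hinge a is folded down from its raised start: 0 at first. Takes 2 to 4 N on the pad and stays where left. A free leaf folds 0.40 to its stop: the pad sinks about 20 mm, its highest edge then 36 to 38 mm above the table. A seized one has only 0.08 of play (4 mm at the pad), then stops dead: a push of 8 to 15 N is enough to tell
- leaf_b (a joint): angle (rad) the leaf of hinge b is folded down from its raised start: 0 at first. Takes 2 to 4 N on the pad and stays where left. A free leaf folds 0.40 to its stop: the pad sinks about 20 mm, its highest edge then 36 to 38 mm above the table. A seized one has only 0.08 of play (4 mm at the pad), then stops dead: a push of 8 to 15 N is enough to tell
- tray_in (a point): stock tray: fixed rectangular walnut tray, 180 mm (x) by 150 mm (y) outside, walls 6 mm thick, rim 18 mm above the table; the point is the centre of its inner floor, about 6 mm above the table; x along its long side, z up
- dish_in (a point): repair dish: fixed round steel dish, 172 mm across, wall 4 mm thick, rim 18 mm above the table; the point is the centre of its inner floor, 5 mm above the table; z up
Things that resemble listed ones, but are neither listed nor needed, are in the scene too. What is shaped like the part that bears hinge_a_mid but purple is not meant.

How it is judged:
By the outcome, as a careful person would: the job done as asked, in the order asked, and still so for the second after the job is handed in, with the robot touching nothing.
It also fails if it takes over 64 s, if anything falls off the work surface, if the arm or the gripper's body presses on something with over 40 N, if the wrist force passes 120 N, or if a joint passes its speed limit or range.

## Working session

There is one attempt and no reset: what is moved stays moved. The work goes in short steps, Python scripts to look and compute and a tool call to move; the robot and the scene stay as the last step left them, time stands still between calls to the robot, and variables do not carry over. Pictures are saved under pics/ and viewed, about 8 in all and at most 12, crops included, and the job is handed in when it is done.

Besides the shell and the picture viewer there is one more tool, called after "Request:" as name(argument=value, ...) on one line, values as JSON. drive_tool: Moves the arm, as the interface text tells. Its arguments: {"type":"object","properties":{"deltas":{"type":"array"},"fingers":{"type":"number"}},"required":["deltas"]}

```bash
mkdir -p pics; ls; cat > h.py <<'E'
import numpy as np, cv2
from rig import arm
def cam(n):
    p=arm.camera_params(n); R=cv2.Rodrigues(np.array(p['rvec'],float))[0]; return p,R,np.array(p['tvec'],float).ravel()
def snap(n,f):
    im,d=arm.snapshot(n); cv2.imwrite(f'pics/{f}.png',im[:,:,::-1]); np.savez(f'pics/{f}.npz',im=im,d=d); return im,d
def cloud(n,d):
    p,R,t=cam(n); v,u=np.mgrid[:d.shape[0],:d.shape[1]]
    c=np.stack([(u-p['cx'])/p['fx']*d,(v-p['cy'])/p['fy']*d,d],-1)
    return (c-t)@R
def ray(n,u,v,z):
    p,R,t=cam(n); r=np.array([(u-p['cx'])/p['fx'],(v-p['cy'])/p['fy'],1])@R; o=-t@R
    return o+r*(z-o[2])/r[2]
E
python3 - <<'E'
from h import *
for n in('top','scene'):
    snap(n,n+'0'); p,R,t=cam(n); print(n,p['fx'],-t@R,R[2])
s=arm.read_state(); print(s['t'],s['tool_pos'],s['tcp_rot'],s['gripper_width'])
E
```

```text
pics
top 490.23454196792795 [0.36435091 0.01607833 0.98454164] [ 0.18236829 -0.02794232 -0.98283317]
scene 380.941251019343 [ 0.82649563 -0.52359245  0.48581649] [-0.39238195  0.72172167 -0.57022297]
0.1 [0.25810301 0.5958558  0.25224645] [-2.08574644e-04  2.02922287e-01  9.79194142e-01 -1.15498748e-03] 0.08485545428470137
```

View pics/top0.png

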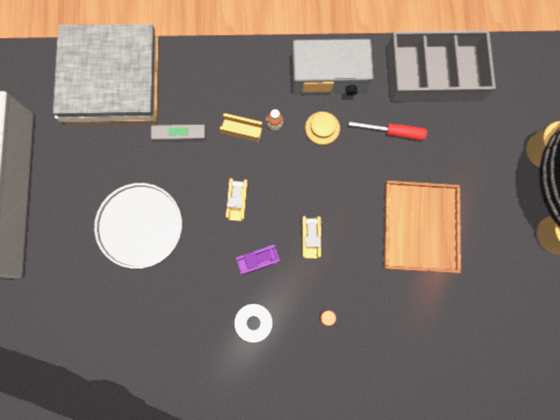

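View pics/scene0.png

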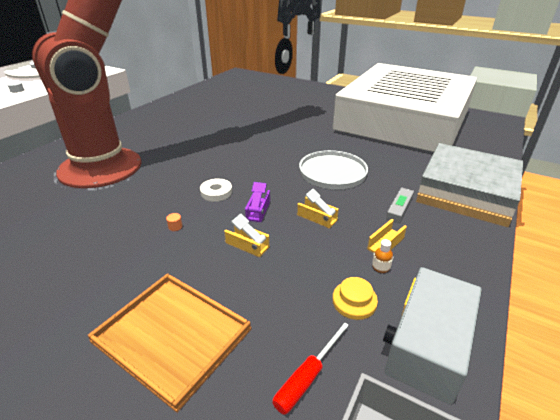

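Candidates in the top view are brass hinges with a steel leaf at (236,199) and (312,237). The look-alikes are a purple hinge (258,259), an empty brass channel with no leaf (241,127) and a yellow disc (322,127). I choose the first two. The white dish is at (139,225) and the wooden tray at (423,226). Next I measure them and check in a crop.

```bash
python3 - <<'E'
from h import *
z=np.load('pics/top0.npz'); im,d=z['im'],z['d']; P=cloud('top',d)
hsv=cv2.cvtColor(im,cv2.COLOR_RGB2HSV)
print('table z',np.median(P[280:300,340:380,2]))
for nm,(u,v) in dict(H1=(236,199),H2=(312,237)).items():
    w=np.zeros(d.shape,bool); w[v-30:v+30,u-22:u+22]=1
    m=w&(P[...,2]>.012)&(P[...,2]<.2)
    y=m&(hsv[...,1]>110)&(hsv[...,2]>90); g=m&(hsv[...,1]<70)
    q=P[y&(abs(P[...,2]-.03)<.006)]
    r=cv2.minAreaRect((q[:,:2]*1000).astype(np.float32)); print(nm,len(q),r,'zmed',np.median(q[:,2]))
    print(cv2.boxPoints(r).round(1).tolist())
    l=P[g&(P[...,2]>.036)]; 
    hi=l[l[:,2]>.047]; print('leaf mean',l.mean(0),'high',hi.mean(0),'max z',l[:,2].max())
for nm,(u,v,s) in dict(dish=(139,225,60),tray=(423,226,60)).items():
    w=np.zeros(d.shape,bool); w[v-s:v+s,u-s:u+s]=1
    m=w&(P[...,2]>.012)&(P[...,2]<.03); q=(P[m][:,:2]*1000).astype(np.float32)
    print(nm,cv2.minAreaRect(q),cv2.minEnclosingCircle(q),P[v,u])
a=cv2.resize(im[150:280,190:350],None,fx=4.5,fy=4.5,interpolation=cv2.INTER_CUBIC); cv2.imwrite('pics/crop1.png',a[:,:,::-1])
E
```

```text
table z -9.151616952949286e-05
H1 39 ((574.0020751953125, 80.17124938964844), (33.8682746887207, 77.39774322509766), 84.58007049560547) zmed 0.028983975328526108
[[533.9000244140625, 67.0], [610.9000244140625, 59.70000076293945], [614.0999755859375, 93.4000015258789], [537.0999755859375, 100.69999694824219]]
leaf mean [0.56705264 0.08091492 0.04978152] high [0.56074844 0.08147777 0.0536837 ] max z 0.06072282900461392
H2 59 ((495.04852294921875, -67.99832916259766), (34.04570007324219, 79.40989685058594), 87.52458190917969) zmed 0.029024443517910645
[[454.6000061035156, -83.30000305175781], [534.0, -86.69999694824219], [535.5, -52.70000076293945], [456.1000061035156, -49.29999923706055]]
leaf mean [ 0.48738646 -0.0665263   0.05017543] high [ 0.48180344 -0.06633154  0.0536189 ] max z 0.05992884913430191
dish ((528.5053100585938, 276.5196838378906), (170.46092224121094, 169.47512817382812), 88.65234375) ((528.0997924804688, 276.4421691894531), 86.203857421875) [0.52930957 0.27671106 0.00336328]
tray ((512.480224609375, -293.0301513671875), (151.9357452392578, 180.45726013183594), 84.84300231933594) ((512.6663208007812, -292.96844482421875), 115.5425033569336) [ 0.51319028 -0.29753761  0.00765812]
```

View pics/crop1.png

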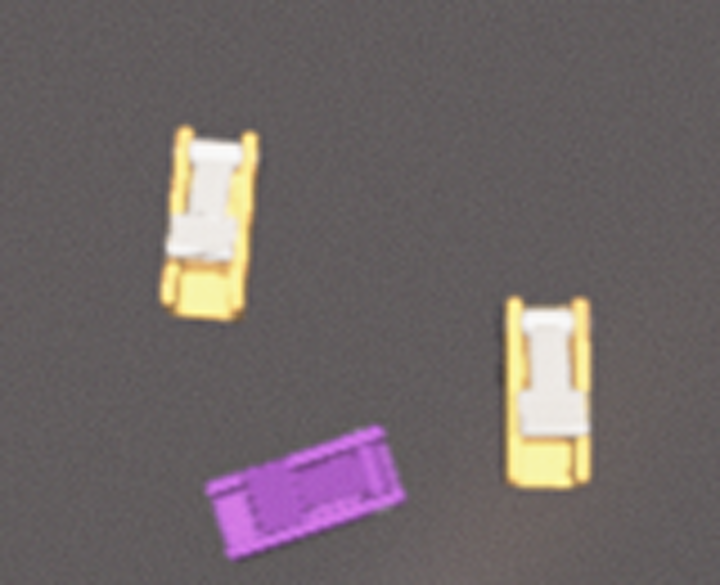

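The crop shows both brass hinges with the steel pad towards image-down, which is world -x. H1 is at about (574,80) mm with yaw -5.4°, H2 at about (495,-68) mm with yaw -2.5°. The purple decoy is clearly distinct. I go to H1's press point (556,82) with the fingers shut.

Request:
drive_tool(deltas=[[20,-34,0,0,0,0.05],[50,-86,0,0,0,0.12],[85,-147,0,0,0,0.2],[105,-181,0,0,0,0.314],[125,-215,0,0,0,0.314],[145,-250,0,0,0,0.314],[165,-285,0,0,0,0.314],[185,-319,0,0,0,0.314]], fingers=0)

```text
t: 0.77
tool_pos: [0.4249, 0.3078, 0.253]
tcp_rot: [-0.0, 0.047, 0.999, -0.0]
contact_force: [1.0, -0.3, 0.9]
gripper_width: -0.0001
```

Request:
drive_tool(deltas=[[20,-34,-10,0,0,0],[40,-68,-30,0,0,0],[60,-103,-55,0,0,0],[80,-137,-85,0,0,0],[95,-165,-110,0,0,0],[105,-182,-125,0,0,0],[113,-195,-140,0,0,0],[113,-195,-150,0,0,0]])

```text
t: 1.43
tool_pos: [0.5385, 0.1088, 0.1009]
tcp_rot: [-0.001, 0.052, 0.999, -0.002]
contact_force: [-0.6, 0.5, -0.3]
gripper_width: -0.0002
```

Request:
drive_tool(deltas=[[0,0,0,0,0,0]])

```text
t: 1.52
tool_pos: [0.5359, 0.1139, 0.1008]
tcp_rot: [-0.003, 0.048, 0.999, -0.001]
contact_force: [-1.0, 0.7, -0.4]
gripper_width: 0.0002
```

Request:
drive_tool(deltas=[[10,-16,0,0,0,0],[20,-32,0,0,0,0],[20,-32,-5,0,0,0],[20,-32,-5,0,0,0],[20,-32,-5,0,0,0]])

```text
t: 1.93
tool_pos: [0.5565, 0.0855, 0.0987]
tcp_rot: [-0.0, 0.046, 0.999, 0.001]
contact_force: [-0.3, -0.3, 0.3]
gripper_width: 0.0
```

Request:
drive_tool(deltas=[[0,-4,-4,0,0,0],[0,-4,-8,0,0,0],[0,-4,-11,0,0,0],[0,-4,-13,0,0,0],[0,-4,-15,0,0,0],[0,-4,-15,0,0,0]])

```text
t: 2.43
tool_pos: [0.557, 0.0791, 0.0827]
tcp_rot: [-0.001, 0.047, 0.999, -0.0]
contact_force: [0.5, -0.2, 0.5]
gripper_width: 0.0001
```

Request:
drive_tool(deltas=[[0,0,-1,0,0,0],[0,0,-2,0,0,0],[0,0,-3,0,0,0],[0,0,-4,0,0,0],[0,0,-4,0,0,0]])

```text
t: 2.85
tool_pos: [0.5567, 0.0791, 0.0793]
tcp_rot: [-0.001, 0.047, 0.999, -0.0]
contact_force: [-2.0, -0.4, 2.7]
gripper_width: -0.0003
```

Request:
drive_tool(deltas=[[0,0,-1,0,0,0],[0,0,-2,0,0,0],[0,0,-3,0,0,0],[0,0,-3,0,0,0]])

```text
t: 3.18
tool_pos: [0.5569, 0.079, 0.076]
tcp_rot: [-0.001, 0.047, 0.999, -0.0]
contact_force: [-1.6, 1.0, 2.8]
gripper_width: -0.0001
```

Request:
drive_tool(deltas=[[0,0,-0.5,0,0,0],[0,0,-1,0,0,0],[0,0,-1.5,0,0,0],[0,0,-1.5,0,0,0]])

```text
t: 3.52
tool_pos: [0.5574, 0.079, 0.0747]
tcp_rot: [-0.0, 0.047, 0.999, -0.0]
contact_force: [-1.7, 1.3, 2.7]
gripper_width: -0.0002
```

Request:
drive_tool(deltas=[[0,0,-1.5,0,0,0],[0,0,-3,0,0,0],[0,0,-4.5,0,0,0],[0,0,-6,0,0,0],[0,0,-7,0,0,0],[0,0,-8,0,0,0],[0,0,-8,0,0,0]])

```text
t: 4.1
tool_pos: [0.5575, 0.079, 0.0665]
tcp_rot: [0.0, 0.047, 0.999, -0.0]
contact_force: [0.3, -0.6, -0.4]
gripper_width: -0.0004
```

Request:
drive_tool(deltas=[[0,0,-1,0,0,0],[0,0,-2,0,0,0],[0,0,-3,0,0,0],[0,0,-3,0,0,0]])

```text
t: 4.43
tool_pos: [0.5573, 0.079, 0.0636]
tcp_rot: [-0.0, 0.047, 0.999, -0.0]
contact_force: [-1.6, -0.7, 0.2]
gripper_width: 0.0002
```

Request:
drive_tool(deltas=[[0,0,-1,0,0,0],[0,0,-2,0,0,0],[0,0,-2,0,0,0]])

```text
t: 4.68
tool_pos: [0.5573, 0.079, 0.0616]
tcp_rot: [-0.0, 0.047, 0.999, -0.0]
contact_force: [-1.4, 0.2, 0.5]
gripper_width: -0.0001
```

Force vanished, so I take a look.

```bash
python3 - <<'E'
from h import *
im,d=snap('scene','s1'); it,_=snap('top','t1')
a=cv2.resize(im[160:270,200:360],None,fx=4,fy=4,interpolation=cv2.INTER_CUBIC)
b=cv2.resize(it[150:260,190:350],None,fx=4,fy=4,interpolation=cv2.INTER_CUBIC)
cv2.imwrite('pics/s1c.png',cv2.resize(np.vstack([a,b]),None,fx=.68,fy=.68)[:,:,::-1])
E
```

```text
(no output)
```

View pics/s1c.png

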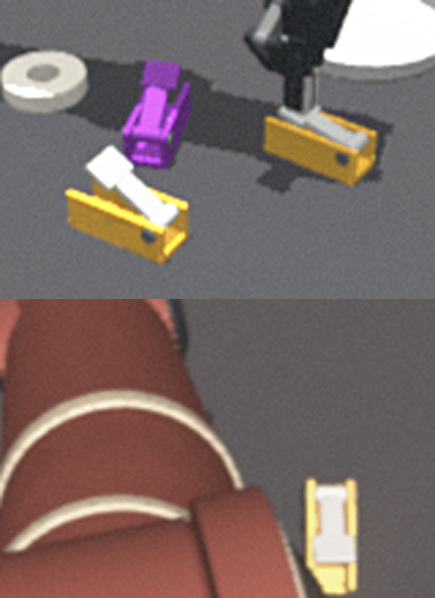

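The scene crop shows H1's leaf nearly folded flat with the fingers on its pad, while H2 is still raised. I press on to the stop.

Request:
drive_tool(deltas=[[0,0,-1,0,0,0],[0,0,-2,0,0,0],[0,0,-2,0,0,0]])

```text
t: 5.03
tool_pos: [0.5573, 0.0789, 0.0596]
tcp_rot: [-0.0, 0.047, 0.999, -0.0]
contact_force: [-0.9, -0.2, 0.8]
gripper_width: -0.0001
```

Request:
drive_tool(deltas=[[0,0,-1,0,0,0],[0,0,-1.5,0,0,0],[0,0,-1.5,0,0,0]])

```text
t: 5.28
tool_pos: [0.5572, 0.079, 0.0581]
tcp_rot: [-0.0, 0.047, 0.999, -0.0]
contact_force: [-0.7, -0.2, 0.7]
gripper_width: 0.0001
```

Request:
drive_tool(deltas=[[0,0,-0.5,0,0,0],[0,0,-1,0,0,0],[0,0,-1,0,0,0]])

```text
t: 5.53
tool_pos: [0.5573, 0.079, 0.0574]
tcp_rot: [-0.0, 0.047, 0.999, -0.0]
contact_force: [-1.5, -0.7, 3.2]
gripper_width: 0.0003
```

Request:
drive_tool(deltas=[[0,0,-0.5,0,0,0],[0,0,-1,0,0,0],[0,0,-1,0,0,0]])

```text
t: 5.78
tool_pos: [0.5573, 0.079, 0.057]
tcp_rot: [-0.0, 0.047, 0.999, -0.0]
contact_force: [-2.2, -0.5, 7.5]
gripper_width: -0.0
```

Request:
drive_tool(deltas=[[0,0,-0.5,0,0,0],[0,0,-1,0,0,0],[0,0,-1,0,0,0]])

```text
t: 6.03
tool_pos: [0.5572, 0.079, 0.0567]
tcp_rot: [-0.0, 0.047, 0.999, -0.0]
contact_force: [-4.6, -0.3, 12.1]
gripper_width: 0.0002
```

Request:
drive_tool(deltas=[[0,0,4,0,0,0],[0,0,15,0,0,0],[0,0,35,0,0,0],[-10,-18,45,0,0,0.02],[-25,-46,50,0,0,0.05],[-41,-75,50,0,0,0.05],[-57,-104,50,0,0,0.05],[-70,-128,50,0,0,0.05]])

```text
t: 6.7
tool_pos: [0.4866, -0.0514, 0.1059]
tcp_rot: [0.0, 0.023, 1.0, -0.001]
contact_force: [0.1, -0.9, -0.4]
gripper_width: 0.0001
```

Request:
drive_tool(deltas=[[-10,-18,-5,0,0,0],[-10,-18,-8,0,0,0],[-10,-18,-8,0,0,0],[-10,-18,-8,0,0,0]])

```text
t: 7.03
tool_pos: [0.4785, -0.0661, 0.0976]
tcp_rot: [0.001, 0.022, 1.0, 0.0]
contact_force: [0.5, 0.0, 0.1]
gripper_width: -0.0004
```

```bash
python3 - <<'E'
from h import *
print(arm.read_state()['tool_pos'])
im,d=snap('scene','s2'); P=cloud('scene',d)
a=im[160:270,200:360]; cv2.imwrite('pics/s2c.png',cv2.resize(a,None,fx=4,fy=4,interpolation=cv2.INTER_CUBIC)[:,:,::-1])
E
```

```text
[ 0.47849963 -0.06611177  0.09755292]
```

View pics/s2c.png

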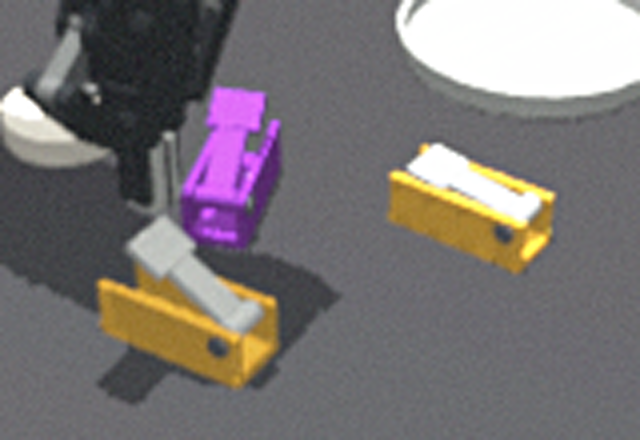

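H1 stays fully folded (12 N at the stop), so it is the free one. Now I press H2; the fingers are just above its pad.

Request:
drive_tool(deltas=[[-1,-1,-4,0,0,0],[-1,-1,-8,0,0,0],[-1,-1,-12,0,0,0],[-1,-1,-14,0,0,0],[-1,-1,-15,0,0,0]])

```text
t: 7.5
tool_pos: [0.4762, -0.0676, 0.0817]
tcp_rot: [-0.001, 0.022, 1.0, 0.0]
contact_force: [-0.0, -0.0, -0.5]
gripper_width: -0.0
```

Request:
drive_tool(deltas=[[0,0,-1,0,0,0],[0,0,-2,0,0,0],[0,0,-3,0,0,0],[0,0,-3,0,0,0]])

```text
t: 7.83
tool_pos: [0.4756, -0.0679, 0.0792]
tcp_rot: [-0.001, 0.022, 1.0, 0.0]
contact_force: [-1.1, 0.3, 2.1]
gripper_width: -0.0001
```

Request:
drive_tool(deltas=[[0,0,-0.5,0,0,0],[0,0,-1,0,0,0],[0,0,-1,0,0,0]])

```text
t: 8.08
tool_pos: [0.4753, -0.0679, 0.0782]
tcp_rot: [-0.001, 0.022, 1.0, 0.0]
contact_force: [-2.2, 1.2, 2.8]
gripper_width: 0.0001
```

Request:
drive_tool(deltas=[[0,0,-0.5,0,0,0],[0,0,-1,0,0,0],[0,0,-1,0,0,0]])

```text
t: 8.33
tool_pos: [0.4763, -0.0682, 0.0772]
tcp_rot: [-0.0, 0.022, 1.0, -0.0]
contact_force: [-1.7, 0.4, 3.5]
gripper_width: -0.0002
```

Request:
drive_tool(deltas=[[0,0,-0.5,0,0,0],[0,0,-1,0,0,0],[0,0,-1,0,0,0]])

```text
t: 8.58
tool_pos: [0.4763, -0.0681, 0.0764]
tcp_rot: [-0.0, 0.022, 1.0, -0.0]
contact_force: [-3.4, 0.5, 5.4]
gripper_width: 0.0002
```

Request:
drive_tool(deltas=[[0,0,-0.5,0,0,0],[0,0,-1,0,0,0],[0,0,-1,0,0,0]])

```text
t: 8.83
tool_pos: [0.4762, -0.0681, 0.0759]
tcp_rot: [-0.0, 0.022, 1.0, -0.0]
contact_force: [-4.4, 0.3, 11.2]
gripper_width: 0.0
```

Request:
drive_tool(deltas=[[0,0,-0.5,0,0,0],[0,0,-1,0,0,0],[0,0,-1,0,0,0]])

```text
t: 9.08
tool_pos: [0.4762, -0.0682, 0.0756]
tcp_rot: [-0.0, 0.022, 1.0, -0.0]
contact_force: [-6.9, 0.3, 16.0]
gripper_width: -0.0001
```

H2 stopped dead after about 4 mm (16 N), so it is seized. I raise clear, then re-measure both hinges before gripping.

Request:
drive_tool(deltas=[[0,0,3,0,0,0],[0,0,15,0,0,0],[0,0,40,0,0,0],[15,25,70,0,0,0],[35,55,90,0,0,-0.05],[55,90,100,0,0,-0.05],[75,120,100,0,0,-0.05],[90,145,100,0,0,-0.05]], fingers=0.65)

```text
t: 9.75
tool_pos: [0.5703, 0.0807, 0.176]
tcp_rot: [0.004, 0.046, 0.999, 0.002]
contact_force: [1.1, 0.0, -0.9]
gripper_width: 0.0557
```

```bash
cat > m.py <<'E'
from h import *
def meas(n,z,c,rad=.06):
    im,d=z['im'],z['d']; P=cloud(n,d); hsv=cv2.cvtColor(im,cv2.COLOR_RGB2HSV)
    near=(np.hypot(P[...,0]-c[0],P[...,1]-c[1])<rad)&(d>0)
    y=near&(hsv[...,1]>110)&(hsv[...,0]>12)&(hsv[...,0]<38)&(P[...,2]>.004)
    q=P[y&(P[...,2]<.034)]; r=cv2.minAreaRect((q[:,:2]*1000).astype(np.float32))
    g=P[near&(hsv[...,1]<60)&(P[...,2]>.031)&(P[...,2]<.065)]
    print(n,len(q),np.round(r[0],1),np.round(r[1],1),round(r[2],1),'leaf',len(g),g.mean(0).round(4) if len(g) else '',np.percentile(g[:,2],97) if len(g) else '')
E
python3 - <<'E'
from m import *
snap('top','t3'); snap('scene','s3')
H1=(.574,.080); H2=(.495,-.068)
for f in ('s0','s2','s3','t0','t3'):
    n={'s':'scene','t':'top'}[f[0]]; z=np.load('pics/'+{'s0':'scene0','t0':'top0'}.get(f,f)+'.npz'); print(f)
    for c in (H1,H2):
        try: meas(n,z,c)
        except Exception as e: print('x',e)
s=arm.read_state(); print(s['t'],s['tool_pos'],s['gripper_width'])
E
```

```text
s0
scene 545 [575.2  79.6] [36.2 80.4] 84.2 leaf 234 [0.5744 0.0788 0.0463] 0.0591609956819388
scene 612 [495.8 -67.2] [36.7 80.8] 90.0 leaf 309 [ 0.4948 -0.0677  0.0465] 0.05889651638023877
s2
scene 484 [575.1  80.2] [36.1 82. ] 84.1 leaf 145 [0.5632 0.0803 0.0343] 0.03745778312990346
scene 615 [495.8 -67.1] [35.2 80.4] 88.4 leaf 309 [ 0.4949 -0.0676  0.0464] 0.05903367097769278
s3
scene 485 [575.1  80.1] [37.2 81.2] 84.1 leaf 142 [0.5631 0.0799 0.0343] 0.037175301292949346
scene 588 [495.7 -66.8] [36.  81.6] 87.7 leaf 293 [ 0.4923 -0.0679  0.0443] 0.05508425985689046
t0
top 115 [573.7  79.6] [35.1 78. ] 84.6 leaf 237 [0.5716 0.0803 0.0472] 0.05934183115174105
top 112 [494.5 -66.3] [35.6 79.6] 85.5 leaf 250 [ 0.492  -0.067   0.0475] 0.05894731396561577
t3
top 0 [0. 0.] [0. 0.] 0.0 leaf 0  
top 116 [495.3 -66.2] [33.3 80.2] 87.7 leaf 244 [ 0.4895 -0.0667  0.0449] 0.05460195977807897
9.85 [0.57027902 0.0846888  0.17484757] 0.05563624908057081
```

Request:
drive_tool(deltas=[[4,-4,-15,0,0,0],[4,-4,-40,0,0,0],[4,-4,-65,0,0,0],[4,-4,-80,0,0,0],[4,-4,-90,0,0,0],[4,-4,-90,0,0,0],[4,-4,-90,0,0,0]])

```text
t: 10.43
tool_pos: [0.5711, 0.0727, 0.0843]
tcp_rot: [0.0, 0.048, 0.999, 0.0]
contact_force: [-0.6, -0.5, -0.2]
gripper_width: 0.0557
```

Request:
drive_tool(deltas=[[3,7,0,0,0,0],[3,7,-8,0,0,0],[3,7,-15,0,0,0],[3,7,-22,0,0,0],[3,7,-25,0,0,0],[3,7,-25,0,0,0]])

```text
t: 10.93
tool_pos: [0.5726, 0.0796, 0.0582]
tcp_rot: [-0.001, 0.047, 0.999, -0.0]
contact_force: [-1.0, 0.6, 0.3]
gripper_width: 0.0555
```

Request:
drive_tool(deltas=[[2,0,-8,0,0,0],[2,0,-16,0,0,0],[2,0,-23,0,0,0],[2,0,-28,0,0,0],[2,0,-31,0,0,0],[2,0,-31,0,0,0]])

```text
t: 11.43
tool_pos: [0.5748, 0.0799, 0.0273]
tcp_rot: [-0.001, 0.047, 0.999, -0.0]
contact_force: [0.5, -0.2, -0.1]
gripper_width: 0.0556
```

Request:
drive_tool(deltas=[[0,0,0,0,0,0],[0,0,0,0,0,0],[0,0,0,0,0,0],[0,0,0,0,0,0],[0,0,0,0,0,0],[0,0,0,0,0,0]], fingers=0.2)

```text
t: 11.93
tool_pos: [0.5758, 0.0802, 0.0288]
tcp_rot: [0.0, 0.047, 0.999, 0.0]
contact_force: [-0.4, 0.2, 2.7]
gripper_width: 0.0332
```

Request:
drive_tool(deltas=[[0,0,3,0,0,0],[0,0,8,0,0,0],[0,0,16,0,0,0],[0,0,30,0,0,0],[0,0,48,0,0,0],[0,0,65,0,0,0],[0,0,80,0,0,0],[0,0,90,0,0,0]])

```text
t: 12.6
tool_pos: [0.5758, 0.0799, 0.1202]
tcp_rot: [0.001, 0.047, 0.999, 0.0]
contact_force: [0.2, 0.4, -3.2]
gripper_width: 0.0329
```

Request:
drive_tool(deltas=[[-2,-10,0,0,0,0],[-5,-30,0,0,0,0],[-9,-55,0,0,0,0],[-14,-82,0,0,0,0],[-19,-110,0,0,0,0],[-24,-140,0,0,0,0],[-29,-170,0,0,0,0],[-34,-200,0,0,0,0]])

```text
t: 13.27
tool_pos: [0.5397, -0.1223, 0.1173]
tcp_rot: [-0.001, 0.048, 0.999, -0.0]
contact_force: [0.7, -0.7, -3.1]
gripper_width: 0.0334
```

Request:
drive_tool(deltas=[[-5,-30,0,0,0,0],[-10,-60,0,0,0,0],[-15,-90,0,0,0,0],[-19,-115,0,0,0,0],[-23,-138,0,0,0,0],[-26,-155,0,0,0,0],[-28,-167,0,0,0,0],[-29,-173,0,0,0,0]])

```text
t: 13.93
tool_pos: [0.5104, -0.2959, 0.1174]
tcp_rot: [-0.001, 0.049, 0.999, -0.001]
contact_force: [-0.2, -0.7, -2.6]
gripper_width: 0.0331
```

Request:
drive_tool(deltas=[[0,0,0,0,0,0],[0,0,0,0,0,0],[0,0,0,0,0,0]])

```text
t: 14.18
tool_pos: [0.513, -0.2908, 0.1181]
tcp_rot: [-0.0, 0.046, 0.999, 0.001]
contact_force: [-0.4, -0.4, -3.1]
gripper_width: 0.0328
```

```bash
python3 - <<'E'
from m import *
im,d=snap('scene','s4'); cv2.imwrite('pics/s4c.png',cv2.resize(im[150:420,60:380],None,fx=2,fy=2)[:,:,::-1])
P=cloud('scene',d); hsv=cv2.cvtColor(im,cv2.COLOR_RGB2HSV)
y=(hsv[...,1]>110)&(hsv[...,0]>12)&(hsv[...,0]<38)&(P[...,2]>.05)&(P[...,2]<.13)&(P[...,1]<-.2)&(P[...,0]<.62)
q=P[y]; print(len(q),q.min(0),q.max(0),np.percentile(q[:,2],[2,98]))
E
```

```text
772 [ 0.4767186  -0.31873153  0.08883719] [ 0.55462757 -0.27308235  0.12766948] [0.09102691 0.12134417]
```

View pics/s4c.png

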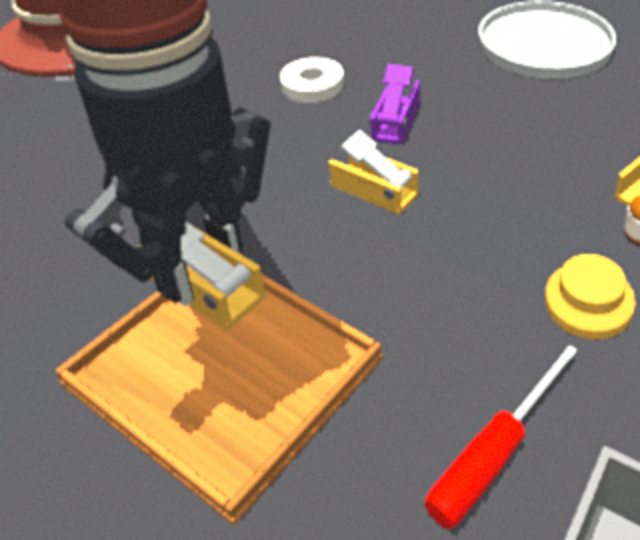

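The view shows H1 held level over the tray with its leaf folded, its bottom at about 89 mm. Lowering.

Request:
drive_tool(deltas=[[0,-2,-8,0,0,0],[0,-2,-20,0,0,0],[0,-2,-35,0,0,0],[0,-2,-50,0,0,0],[0,-2,-62,0,0,0],[0,-2,-69,0,0,0],[0,-2,-74,0,0,0],[0,-2,-76,0,0,0]])

```text
t: 14.9
tool_pos: [0.5122, -0.2947, 0.0412]
tcp_rot: [-0.001, 0.047, 0.999, 0.0]
contact_force: [0.3, -0.3, -3.6]
gripper_width: 0.033
```

Request:
drive_tool(deltas=[[0,0,-1,0,0,0],[0,0,-2,0,0,0],[0,0,-3,0,0,0],[0,0,-4,0,0,0],[0,0,-4,0,0,0]])

```text
t: 15.32
tool_pos: [0.5125, -0.2951, 0.0386]
tcp_rot: [0.0, 0.047, 0.999, -0.0]
contact_force: [-0.3, -0.3, -3.4]
gripper_width: 0.0328
```

Request:
drive_tool(deltas=[[0,0,-0.5,0,0,0],[0,0,-1,0,0,0],[0,0,-1,0,0,0]])

```text
t: 15.57
tool_pos: [0.5124, -0.295, 0.0373]
tcp_rot: [0.0, 0.047, 0.999, -0.0]
contact_force: [-0.5, -0.1, -2.8]
gripper_width: 0.0329
```

Request:
drive_tool(deltas=[[0,2,-0.5,0,0,0],[0,2,-1,0,0,0],[0,2,-1.5,0,0,0],[0,2,-1.5,0,0,0]])

```text
t: 15.9
tool_pos: [0.5124, -0.2929, 0.0357]
tcp_rot: [-0.0, 0.047, 0.999, 0.0]
contact_force: [0.3, -0.5, -3.7]
gripper_width: 0.0331
```

Request:
drive_tool(deltas=[[0,0,-0.5,0,0,0],[0,0,-1,0,0,0],[0,0,-1,0,0,0]])

```text
t: 16.15
tool_pos: [0.5125, -0.2931, 0.0349]
tcp_rot: [0.0, 0.047, 0.999, -0.0]
contact_force: [-0.2, 0.4, -3.0]
gripper_width: 0.0328
```

Request:
drive_tool(deltas=[[0,0,-0.5,0,0,0],[0,0,-1,0,0,0],[0,0,-1,0,0,0]])

```text
t: 16.4
tool_pos: [0.5124, -0.2931, 0.0348]
tcp_rot: [0.0, 0.047, 0.999, -0.0]
contact_force: [-2.1, 0.2, 4.3]
gripper_width: 0.0329
```

Request:
drive_tool(deltas=[[0,0,-0.5,0,0,0],[0,0,-1,0,0,0],[0,0,-1,0,0,0]])

```text
t: 16.65
tool_pos: [0.5124, -0.2931, 0.0348]
tcp_rot: [0.0, 0.047, 0.999, -0.0]
contact_force: [-3.6, 1.3, 11.0]
gripper_width: 0.033
```

Contact with the tray floor is made. I ease off, release and rise.

Request:
drive_tool(deltas=[[0,0,1,0,0,0],[0,0,1.5,0,0,0]])

```text
t: 16.82
tool_pos: [0.5124, -0.2931, 0.0348]
tcp_rot: [0.0, 0.047, 0.999, -0.0]
contact_force: [-1.8, 0.3, 0.5]
gripper_width: 0.0332
```

Request:
drive_tool(deltas=[[0,0,0,0,0,0],[0,0,0,0,0,0],[0,0,0,0,0,0],[0,0,0,0,0,0],[0,0,3,0,0,0],[0,0,10,0,0,0],[0,0,25,0,0,0],[0,0,50,0,0,0]], fingers=0.65)

```text
t: 17.48
tool_pos: [0.511, -0.2923, 0.0832]
tcp_rot: [-0.002, 0.047, 0.999, 0.001]
contact_force: [0.1, 0.0, 0.0]
gripper_width: 0.0555
```

Request:
drive_tool(deltas=[[0,5,30,0,0,0],[0,20,60,0,0,0.02],[-3,50,70,0,0,0.05],[-6,80,70,0,0,0.05],[-9,115,70,0,0,0.05],[-12,150,70,0,0,0.05],[-14,180,70,0,0,0.05],[-16,205,70,0,0,0.05]])

```text
t: 18.15
tool_pos: [0.4963, -0.0852, 0.1552]
tcp_rot: [0.001, 0.021, 1.0, 0.0]
contact_force: [1.0, 0.6, 0.5]
gripper_width: 0.0553
```

Request:
drive_tool(deltas=[[0,15,-20,0,0,0],[0,20,-40,0,0,0],[0,20,-60,0,0,0],[0,20,-60,0,0,0],[0,20,-60,0,0,0],[0,20,-60,0,0,0]])

```text
t: 18.65
tool_pos: [0.4972, -0.0685, 0.0953]
tcp_rot: [0.001, 0.023, 1.0, -0.0]
contact_force: [-0.1, -0.9, -0.3]
gripper_width: 0.0555
```

```bash
python3 - <<'E'
from m import *
im,d=snap('top','t5'); im2,_=snap('scene','s5'); 
cv2.imwrite('pics/t5c.png',np.vstack([cv2.resize(im[150:290,280:480],None,fx=2.2,fy=2.2),cv2.resize(im2[180:310,150:350],(440,286))])[:,:,::-1])
P=cloud('scene',np.load('pics/s5.npz')['d'])
z=np.load('pics/s5.npz'); meas('scene',z,(.495,-.067))
z=np.load('pics/t5.npz'); P=cloud('top',z['d'])
w=(abs(P[...,0]-.5125)<.06)&(abs(P[...,1]+.293)<.045)&(P[...,2]>.022)&(P[...,2]<.06)
q=P[w]; print(len(q),cv2.minAreaRect((q[:,:2]*1000).astype(np.float32)),np.percentile(q[:,2],[10,50,98]))
s=arm.read_state(); print(s['t'],s['tool_pos'])
E
```

```text
scene 593 [495.6 -67.8] [35.6 80.7] 89.3 leaf 248 [ 0.4962 -0.0684  0.0424] 0.05261651449182256
671 ((512.0950927734375, -292.2470703125), (37.289859771728516, 79.85906982421875), 83.2479248046875) [0.02968471 0.03598339 0.0431985 ]
18.75 [ 0.49739028 -0.06862055  0.09562367]
```

View pics/t5c.png

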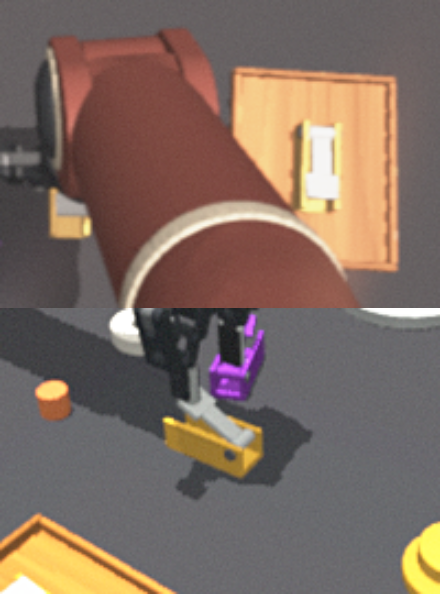

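H1 sits upright and folded in the middle of the tray: (512,-292) measured against a tray centre of (512.5,-293). The fingers now straddle H2, so I descend and grip.

Request:
drive_tool(deltas=[[-2,1,-5,0,0,0],[-2,1,-12,0,0,0],[-2,1,-17,0,0,0],[-2,1,-20,0,0,0],[-2,1,-20,0,0,0]])

```text
t: 19.17
tool_pos: [0.4938, -0.067, 0.0734]
tcp_rot: [-0.001, 0.022, 1.0, 0.0]
contact_force: [0.0, 0.6, -0.7]
gripper_width: 0.0555
```

Request:
drive_tool(deltas=[[0,0,-8,0,0,0],[0,0,-18,0,0,0],[0,0,-28,0,0,0],[0,0,-37,0,0,0],[0,0,-43,0,0,0],[0,0,-46,0,0,0],[0,0,-46,0,0,0]])

```text
t: 19.75
tool_pos: [0.4939, -0.0669, 0.0273]
tcp_rot: [-0.001, 0.022, 1.0, 0.0]
contact_force: [-1.1, 0.1, -0.3]
gripper_width: 0.0556
```

Request:
drive_tool(deltas=[[0,0,0,0,0,0],[0,0,0,0,0,0],[0,0,0,0,0,0],[0,0,0,0,0,0],[0,0,0,0,0,0],[0,0,0,0,0,0]], fingers=0.2)

```text
t: 20.25
tool_pos: [0.4948, -0.0669, 0.0288]
tcp_rot: [0.001, 0.022, 1.0, 0.0]
contact_force: [-0.2, 0.6, 4.3]
gripper_width: 0.0332
```

Request:
drive_tool(deltas=[[0,0,3,0,0,0],[0,0,8,0,0,0],[0,0,16,0,0,0],[0,0,30,0,0,0],[0,0,48,0,0,0],[0,0,65,0,0,0],[0,0,80,0,0,0],[0,0,90,0,0,0]])

```text
t: 20.92
tool_pos: [0.4946, -0.0672, 0.1201]
tcp_rot: [0.001, 0.023, 1.0, -0.0]
contact_force: [-0.4, -0.4, -3.0]
gripper_width: 0.0328
```

Request:
drive_tool(deltas=[[1,10,0,0,0,0],[3,30,0,0,0,0],[5,55,0,0,0,0],[8,82,0,0,0,0],[11,110,0,0,0,0],[14,140,0,0,0,0],[16,168,0,0,0,0],[19,195,0,0,0,0]])

```text
t: 21.58
tool_pos: [0.5121, 0.1306, 0.1173]
tcp_rot: [-0.001, 0.022, 1.0, 0.0]
contact_force: [1.6, -0.3, -2.4]
gripper_width: 0.0325
```

Request:
drive_tool(deltas=[[3,27,0,0,0,0],[5,52,0,0,0,0],[8,76,0,0,0,0],[10,98,0,0,0,0],[12,118,0,0,0,0],[14,133,0,0,0,0],[14,143,0,0,0,0],[14,148,0,0,0,0]])

```text
t: 22.25
tool_pos: [0.5265, 0.2779, 0.1176]
tcp_rot: [-0.001, 0.021, 1.0, 0.0]
contact_force: [-0.3, 0.7, -2.6]
gripper_width: 0.033
```

Request:
drive_tool(deltas=[[0,0,0,0,0,0],[0,0,0,0,0,0],[0,0,0,0,0,0],[0,0,0,0,0,0]])

```text
t: 22.58
tool_pos: [0.5277, 0.2741, 0.1183]
tcp_rot: [-0.0, 0.024, 1.0, -0.001]
contact_force: [0.1, -0.4, -2.8]
gripper_width: 0.0328
```

```bash
python3 - <<'E'
from m import *
im,d=snap('scene','s6'); cv2.imwrite('pics/s6c.png',cv2.resize(im[60:230,220:450],None,fx=3,fy=3)[:,:,::-1])
P=cloud('scene',d); hsv=cv2.cvtColor(im,cv2.COLOR_RGB2HSV)
y=(hsv[...,1]>110)&(hsv[...,0]>12)&(hsv[...,0]<38)&(P[...,2]>.05)&(P[...,2]<.13)&(P[...,1]>.2)&(P[...,1]<.35)&(P[...,0]<.62)
q=P[y]; print(len(q),cv2.minAreaRect((q[:,:2]*1000).astype(np.float32)),np.percentile(q[:,2],[2,98]))
E
```

```text
340 ((528.5208740234375, 271.911865234375), (35.67008972167969, 81.43647003173828), 87.99784088134766) [0.09077017 0.12092536]
```

View pics/s6c.png

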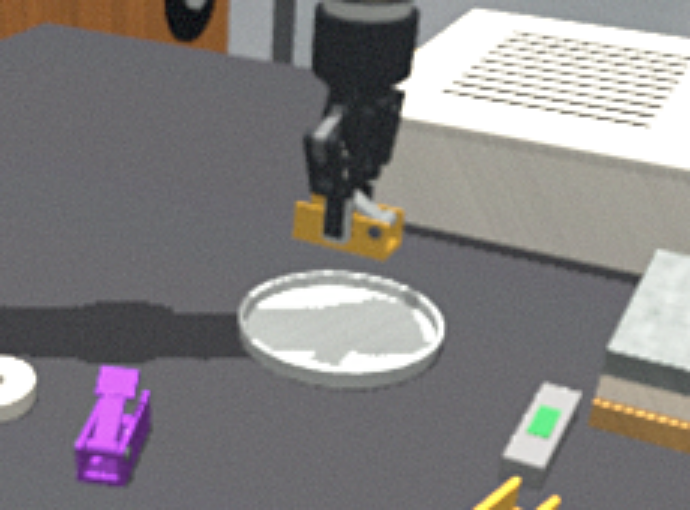

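H2 is held level over the dish with its leaf still raised. Lowering.

Request:
drive_tool(deltas=[[0,3,-8,0,0,0],[0,3,-20,0,0,0],[0,3,-35,0,0,0],[0,3,-50,0,0,0],[0,3,-62,0,0,0],[0,3,-70,0,0,0],[0,3,-76,0,0,0],[0,3,-78,0,0,0]])

```text
t: 23.3
tool_pos: [0.5269, 0.2787, 0.039]
tcp_rot: [-0.001, 0.022, 1.0, -0.0]
contact_force: [0.0, -0.6, -2.6]
gripper_width: 0.0329
```

Request:
drive_tool(deltas=[[0,0,-1,0,0,0],[0,0,-2,0,0,0],[0,0,-2,0,0,0],[0,0,-2,0,0,0]])

```text
t: 23.63
tool_pos: [0.5278, 0.2792, 0.0389]
tcp_rot: [0.001, 0.022, 1.0, 0.0]
contact_force: [0.0, 0.3, -2.7]
gripper_width: 0.0331
```

Request:
drive_tool(deltas=[[0,-2,-1,0,0,0],[0,-2,-2,0,0,0],[0,-2,-3,0,0,0],[0,-2,-3.5,0,0,0],[0,-2,-3.5,0,0,0]])

```text
t: 24.05
tool_pos: [0.5273, 0.2769, 0.0347]
tcp_rot: [-0.0, 0.022, 1.0, -0.0]
contact_force: [0.4, 0.5, -3.3]
gripper_width: 0.0329
```

Request:
drive_tool(deltas=[[0,0,-0.5,0,0,0],[0,0,-1,0,0,0],[0,0,-1,0,0,0]])

```text
t: 24.3
tool_pos: [0.5275, 0.2771, 0.0339]
tcp_rot: [0.0, 0.022, 1.0, 0.0]
contact_force: [-0.2, -0.3, -2.2]
gripper_width: 0.0328
```

Request:
drive_tool(deltas=[[0,0,-0.5,0,0,0],[0,0,-1,0,0,0],[0,0,-1,0,0,0]])

```text
t: 24.55
tool_pos: [0.5275, 0.277, 0.0339]
tcp_rot: [0.0, 0.022, 1.0, 0.0]
contact_force: [-1.4, -1.7, 4.2]
gripper_width: 0.0328
```

Contact. Release, rise and move clear.

Request:
drive_tool(deltas=[[0,0,0.3,0,0,0],[0,0,0.5,0,0,0]])

```text
t: 24.72
tool_pos: [0.5275, 0.2771, 0.0339]
tcp_rot: [0.0, 0.022, 1.0, 0.0]
contact_force: [-0.5, -0.6, 2.3]
gripper_width: 0.033
```

Request:
drive_tool(deltas=[[0,0,0,0,0,0],[0,0,0,0,0,0],[0,0,0,0,0,0],[0,0,0,0,0,0],[0,0,3,0,0,0],[0,0,10,0,0,0],[0,0,25,0,0,0],[0,0,50,0,0,0]], fingers=0.65)

```text
t: 25.38
tool_pos: [0.526, 0.2761, 0.0822]
tcp_rot: [-0.002, 0.022, 1.0, -0.001]
contact_force: [-0.1, 0.3, -0.6]
gripper_width: 0.0553
```

Request:
drive_tool(deltas=[[0,0,30,0,0,0],[0,0,60,0,0,0],[0,-20,90,0,0,0],[0,-50,100,0,0,0],[0,-85,100,0,0,0],[0,-120,100,0,0,0],[0,-155,100,0,0,0],[0,-185,100,0,0,0]])

```text
t: 26.05
tool_pos: [0.5273, 0.0892, 0.1842]
tcp_rot: [0.001, 0.023, 1.0, -0.0]
contact_force: [0.2, -0.0, 0.4]
gripper_width: 0.0556
```

Request:
drive_tool(deltas=[[0,-15,0,0,0,0],[0,-20,0,0,0,0],[0,-20,0,0,0,0],[0,-20,0,0,0,0]])

```text
t: 26.38
tool_pos: [0.5275, 0.0735, 0.1837]
tcp_rot: [0.0, 0.022, 1.0, 0.001]
contact_force: [-0.3, 0.6, -0.9]
gripper_width: 0.0551
```

```bash
python3 - <<'E'
from m import *
im,d=snap('top','t7'); im2,d2=snap('scene','s7')
cv2.imwrite('pics/f.png',np.hstack([cv2.resize(im,(400,300)),cv2.resize(im2,(400,300))])[:,:,::-1])
for n,dd in (('top',d),('scene',d2)):
  P=cloud(n,dd)
  for nm,c in dict(tray=(.5125,-.293),dish=(.5283,.2765)).items():
    q=P[(abs(P[...,0]-c[0])<.06)&(abs(P[...,1]-c[1])<.04)&(P[...,2]>.022)&(P[...,2]<.075)]
    if len(q): print(n,nm,len(q),cv2.minAreaRect((q[:,:2]*1000).astype(np.float32)),np.percentile(q[:,2],[50,99]))
print(arm.read_state()['t'],arm.read_state()['contact_force'])
E
```

```text
top tray 672 ((512.2076416015625, -292.5269775390625), (38.018985748291016, 79.62301635742188), 84.09953308105469) [0.03605597 0.04375664]
top dish 630 ((527.3125, 275.9557800292969), (38.21845626831055, 78.7977523803711), 88.25387573242188) [0.03536491 0.05956212]
scene tray 1274 ((512.710693359375, -292.7561340332031), (38.36232376098633, 80.82410430908203), 83.99273681640625) [0.03668054 0.04367142]
scene dish 433 ((528.42724609375, 276.12548828125), (39.829139709472656, 80.1926040649414), 87.8201904296875) [0.03452969 0.05980494]
26.4833 [3.64421064e-04 5.42895510e-01 5.27825350e-02]
```

View pics/f.png

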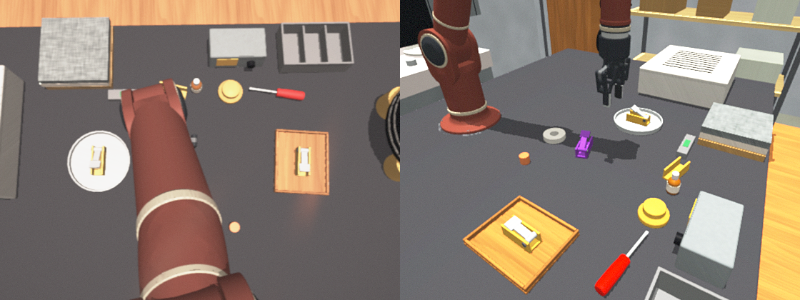

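Both hinges stand upright and centred, and the leaf heights are unchanged since the presses.

```bash
python3 -c "
from rig import arm
print(arm.job_done())"
```

```text
the job is handed in; nothing more can be done
None
```

The job is handed in at about 26.5 s of the 64 s allowed. Both hinges were tried, then set down upright in the right containers.

| Hinge | Press result | Set down in | Measured centre (mm) | Container centre (mm) |
|---|---|---|---|---|
| The one that started at (574, 80) mm | Folded right down to its stop, confirmed with 12 N | Wooden tray | about (512, -293) | (512.5, -293) |
| The one that started at (495, -68) mm | Gave about 4 mm, then stopped dead at 16 N | Round dish | about (528, 276) | (528, 276.5) |

Both were lowered until they touched the floor before release. In the last pictures, from both cameras:
- **Leaves:** the top edges are about 38 mm above the tray floor (folded) and 55 mm above the dish floor (still raised), the same as right after the presses.
- **Robot:** it stands clear and touches nothing.

No check failed. The only odd reading was near-zero force midway through the first press; a picture then showed the leaf folding normally.

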